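# Drive the stuck pivot pin to the line with a drift punch

### The arm

A 6-joint arm with a two-finger parallel gripper is mounted at the origin on a cart in front of the work surface, level with it; the furniture and walls round the work are solid. World frame = base frame: x ahead of the robot, y to its left, z up, the work surface at z = 0. Lengths are in mm, angles in degrees, forces in N, time in s.
With the tool pointing down it reaches from about 350 to 850 mm from the base axis. Payload 8.1 kg.
Tool frame: the origin (TCP) lies midway between the tips of the shut fingers; the grasp point (between the pads) lies 19 mm behind it (r.grasp_offset is the distance from the TCP to the grasp point, in mm); z points along the fingers, x is the direction in which the jaws open and shut, and the axes are right-handed (so a half turn about z gives the same grasp; the last joint's range is limited). The gripper opens to 85 mm and grips with 20 to 120 N. Pads are 22 mm wide; open, the fingers measure 114 mm over their backs; the gripper's body (76 mm by 85 mm) begins 54 mm behind the grasp point. The pads swing forward as they close: fully open they stand 13 mm farther back than shut.
Start: joints at [65.81, 7.471, 85.268, -0, 87.261, -4.893], TCP at [198.26, 566.302, 231.292] pointing down, gripper open.
Joint ranges: [-169.43, 169.43], [-51.17, 129.36], [1.28, 143.12], [-76.62, 256.62], [0, 156.53], [-152.29, 152.29]. Speed limits (degrees/s): [136.94, 136.94, 159.86, 180, 180, 180].

### API

Orientations are given as [roll, pitch, yaw] about the fixed x, y, z axes, in that order (R = Rz(yaw) Ry(pitch) Rx(roll)).
In Python, from bench import r, optics, hand_in gives the robot as it stands.
- The arm moves only by the shell command python3 -m pendant 'ROWS' [FORCE]. ROWS is JSON, a list of rows, each a list of 5 numbers: the opening, from 0 (shut) to 1 (fully open), then the shift along the tool's x, y, z in mm, then the turn about the tool's z in degrees. A call has 1 to 10 rows; each row shifts and turns the commanded pose from where the row before left it, along the tool's axes as they then stand; what a row does not reach is not made up. A row lasts 1/10 s, in which the tool goes at most 50 mm and 8.59 degrees, less where a joint would pass 70% of its speed; a pose out of reach is approached as far as the arm can. A call with a gripper value outside its range is refused whole. The fingers move at their own pace and stop on an object; FORCE is the grip in N (left out, the last holds). Time passes only in rows, so rows that do not move let the fingers close. It gives the time, the measured TCP pose, the force and the opening at its end, in the units of the state.
- r.sense(): the state, without advancing time (a new reading comes with each control period).
- optics.snapshot(name): name is "scene" or "top"; returns (picture, depth): 400x640x3 uint8, blue, green, red; 400x640 float32, mm along the optical axis (not along the pixel's ray), 0 where there is no reading.
- optics.camera_params(name): a dict with "camera_matrix" (3x3 intrinsics, pixels), "eye" and "orientation" of the camera in the world. Camera axes: x right, y down, z forward; pixel columns grow to the right and rows downward; lengths in mm; the calibration is good to about 2 mm. A picture is of the moment at which its call begins. camera_params takes no time and is no camera call.
- hand_in(): hands the job in, once; it reports no verdict.
Trained networks look in the newest picture that a camera, given by its name, has taken for a name from the list of things; names that differ only in an ending like _2 or _b are one class to them, and where a whole thing is asked for, a point or a joint stands for the part that bears it (a point fixed in the world has none). Each returns a list of dicts, best first, with "score" (0 to 1); they miss things now and then, are a little off and sometimes report something else, mostly with a low value. They report only what shows in the picture. A call takes as long as a camera call.
- optics.search_frame(camera, query): "at" ([x, y, z] in mm, in world coordinates, good to about 4 mm: the middle of the surface that is visible of it).
The state is a dict: "time": time; "joint_pos": joint angles; "qd": joint speeds; "joint_efforts": joint torques, N m; "tool_pos": TCP position; "tcp_rot": TCP orientation; "ft_force": force on the tool from outside, world axes, zero at the start; "wrist_torque": the same for the moment, N m; "finger_gap": finger opening in mm.
Only numpy, scipy, OpenCV 4.12 (cv2) and the standard library are available. Lean on these libraries where they do the work, as an engineer would, in place of code of your own. Each camera call takes 0.05 s, during which the arm holds its last target. There are 200 camera calls.

### The job

The pivot pin of the small blue loading frame is stuck. Draw the drift punch out of its holder, put it down and take it by its brass body, and with its nose drive the pin from its plain end, through the bore, until the outer face of the pin's head stands over the red line on the white ledge and no further, so that the pin stays in the last cheek. Then draw the punch out, lay it flat on the worktop clear of the frame and the holder, and leave everything else standing where it is.

Things in the scene. Friction and masses are not known exactly. Their poses are not given: they have to be found in the camera images.
- frame: Loading frame, fixed: grey base, two blue cheeks with a lever between, white ledge. Origin on the worktop below the middle of the bore. +y runs along the bore to the pin's plain end, where the punch enters; the ledge is at -y. Outer faces of the cheeks: y = +-30 mm; cheeks x -25..25, 155 high. Base x -50..130, y -42..42, 12 high. Lever to x = 125, 125 high. Ledge x -16..16, y -30..-122, top 85 high
- bore_mouth (a point): Centre of the bore's mouth in the frame's +y cheek (the pin's plain end), 100 mm above the worktop; axes as the frame's. The bore is level, 16 mm wide, chamfered, 60 mm long through cheek, lever and cheek; the pin in it is 15 mm thick
- line (a point): Middle of the red line across the top of the white ledge, 70 mm beyond the -y cheek's outer face (2 mm wide, its middle counts); axes as the frame's
- pin (a joint): How far the pin is driven towards the ledge, m. 0: its plain end is flush with the +y cheek's outer face; 0.052: the outer face of its head stands over the red line, 8 mm of the pin still in the -y cheek; beyond 0.060 it has left the bore. Starts at 0 to 0.012. Stuck by friction: takes 8 to 12 N to move and stays where it is left; nothing stops it at the line
- pin_head (a point): Centre of the outer (leading) face of the pin's dark round head, 26 mm across, 10 mm thick, above the white ledge; 100 mm above the worktop
- holder: Grey punch holder, fixed closed block, 120 x 56 x 58 mm (x, y, z), origin at the centre of its underside. A level channel 22 mm square, open only at the +x end, holds the rear 115 mm of the punch, the punch's axis 35 mm above the worktop (2 mm play each side); the punch draws out straight along +x and is clear after 115 mm
- punch_mid (a point): Loose drift punch, 170 mm long: half-way along it, on its axis. x points to the nose. Rear 80 mm (x -85..-5): brass body 18 mm square; front 90 mm: round steel nose 10 mm thick. At the start only 55 mm of nose stand out of the holder: held there it cannot reach far enough into the bore, so put it down and take it by the brass body. Lying on the worktop its axis is 9 mm up
- punch_tip (a point): Centre of the flat end of the punch's nose, 85 mm ahead of punch_mid
- retort_stand: Retort stand, does not move: black foot, x -133..67, y -63..63 mm from its origin, 16 mm thick; its upright rod, 11 mm thick and 0.65 m tall, stands at the origin, which is on the worktop
- punch: The same loose punch, 0.11 to 0.18 kg; origin half-way along, on its underside (the side that is down at the start), 9 mm below punch_mid; x towards the nose
- sample_jar_0: Bystander: white sample jar with red lid, 56 mm across, 76 mm tall; loose, upright, origin at the centre of its underside
- crucible: Bystander: white porcelain crucible with lid, 45 mm across, 49 mm tall; loose, upright, origin at the centre of its underside
- moisture_tin_1: Bystander: open aluminium tin with a brown sample, 60 mm across, 26 mm tall; loose, upright, origin at the centre of its underside
- beaker_250: Bystander: glass beaker, 73 mm across, 95 mm tall; loose, upright, origin at the centre of its underside
- hdpe_bottle_0: Bystander: white plastic bottle with black cap, 66 mm across, 166 mm tall; loose, upright, origin at the centre of its underside
- reagent_bottle_0: Bystander: clear glass reagent bottle with glass stopper, 69 mm across, 182 mm tall; loose, upright, origin at the centre of its underside
- tape_roll: Bystander: roll of masking tape lying flat, 84 mm across (a loose end of tape makes 108), 24 mm tall; loose, upright, origin at the centre of its underside

How it is judged (in metres and radians):
On the way, in this order (a step that is already met when the one before it is completed fails the run):
1. the punch is out of its holder (horizontal distance between punch_mid and holder above 0.14 m), for 0.1 s.
2. the punch, clear of its holder, has been put down and let go (horizontal distance between punch_mid and holder above 0.14 m and contact force between punch and the fingers below 0.1 N and height (world z) of punch_mid below 0.1 m and linear speed of punch below 0.02 m/s), for 0.1 s.
3. the punch's nose is in the bore from the plain end and has started the pin (y of punch_tip in the frame of bore_mouth below -0.012 m and value of joint pin above 0.018 m and x of punch_tip in the frame of bore_mouth between -0.005 and 0.005 m and z of punch_tip in the frame of bore_mouth between -0.005 and 0.005 m).
4. the punch's nose, deep in the bore, has brought the pin's head to the line (y of punch_tip in the frame of bore_mouth below -0.042 m and value of joint pin between 0.049 and 0.055 m and x of punch_tip in the frame of bore_mouth between -0.005 and 0.005 m and z of punch_tip in the frame of bore_mouth between -0.005 and 0.005 m), for 0.1 s.
At the end, for the whole second after the job is handed in: The outer face of the pin's head stands within 3 mm of the middle of the red line (pin at 0.049 to 0.055), driven there by the punch's nose in the bore; the punch lies flat and at rest on the worktop, released, touching neither frame nor holder; the bystanders stand where they stood (within 25 mm) (value of joint pin between 0.049 and 0.055 m and height (world z) of punch_mid between 0.004 and 0.016 m and angle between punch_mid's own x axis and vertical between 1.45 and 1.69 rad and contact force between punch and frame below 0.1 N and contact force between punch and holder below 0.1 N and linear speed of punch below 0.02 m/s and contact force between punch and the fingers below 0.1 N).
It fails at once if a bystander is moved (25 mm) or knocked over (distance of any of sample_jar_0, crucible, moisture_tin_1, beaker_250, hdpe_bottle_0, reagent_bottle_0, tape_roll from where it was at the start of the episode above 0.025 m or angle between any of sample_jar_0, crucible, moisture_tin_1, beaker_250, hdpe_bottle_0, reagent_bottle_0, tape_roll's own z axis and vertical above 0.4 rad).
It fails at once if the pin is driven right out of the bore (value of joint pin above 0.06 m).
It also fails if it takes over 59 s, if anything falls off the work surface, if the arm or the gripper's body presses on something with over 40 N, if the wrist force passes 120 N, or if a joint passes its speed limit or range.

## Working session

There is one attempt and no reset: what is moved stays moved. The work goes in short steps, Python scripts to look and compute and a shell command to move; the robot and the scene stay as the last step left them, time stands still between calls to the robot, and variables do not carry over. Pictures are saved under pics/ and viewed, about 8 in all and at most 12, crops included, and the job is handed in when it is done.

```bash
ls; mkdir -p pics
cat > h.py <<'E'
import numpy as np, cv2
from bench import r, optics
from scipy.spatial.transform import Rotation as R
def cam(n):
    p=optics.camera_params(n); return p
E
python3 - <<'E'
from h import *
for n in ("scene","top"):
    p=optics.camera_params(n); print(n,p)
    im,d=optics.snapshot(n); cv2.imwrite(f"pics/{n}0.png",im); np.save(f"{n}0.npy",d)
s=r.sense(); print(s['tool_pos'],s['tcp_rot'],s['time'],s['finger_gap'])
for n in ("scene","top"):
  for q in ("frame","holder","punch","pin_head","punch_tip","retort_stand"):
    print(n,q,[(np.round(a['at']),round(a['score'],2)) for a in optics.search_frame(n,q)[:3]])
E
```

```text
pics
scene {'camera_matrix': array([[510.99729654,   0.        , 323.48910634],
       [  0.        , 510.99729654, 198.5539497 ],
       [  0.        ,   0.        ,   1.        ]]), 'eye': array([-357.18380998, -773.01239378,  950.67478299]), 'orientation': array([-125.12197813,   -0.15605734,  -48.14840847])}
top {'camera_matrix': array([[411.55086987,   0.        , 316.10533267],
       [  0.        , 411.55086987, 200.83606177],
       [  0.        ,   0.        ,   1.        ]]), 'eye': array([ 323.61745905,   66.97717325, 1422.12801596]), 'orientation': array([-169.23307399,   -0.38668374,  -89.88691359])}
[198.02925045 565.85490618 230.33937841] [-1.79989653e+02  9.62467627e-02  7.07025737e+01] 0.1 85.55902925190365
scene frame [(array([560., -67.,  81.]), 0.68)]
scene holder [(array([440., 366.,  49.]), 0.63)]
scene punch [(array([475., 302.,  40.]), 0.59)]
scene pin_head []
scene punch_tip [(array([469., 299.,  38.]), 0.51), (array([ 367., -131.,   40.]), 0.18)]
scene retort_stand [(array([595., 157.,  19.]), 0.64), (array([ 375., -293.,   64.]), 0.51)]
top frame [(array([576., -50.,  82.]), 0.69)]
top holder [(array([456., 384.,  57.]), 0.68)]
top punch [(array([475., 298.,  42.]), 0.43), (array([577., -44.,  84.]), 0.33)]
top pin_head []
top punch_tip [(array([474., 299.,  42.]), 0.42)]
top retort_stand [(array([578., -48.,  83.]), 0.74)]
```

View pics/scene0.png

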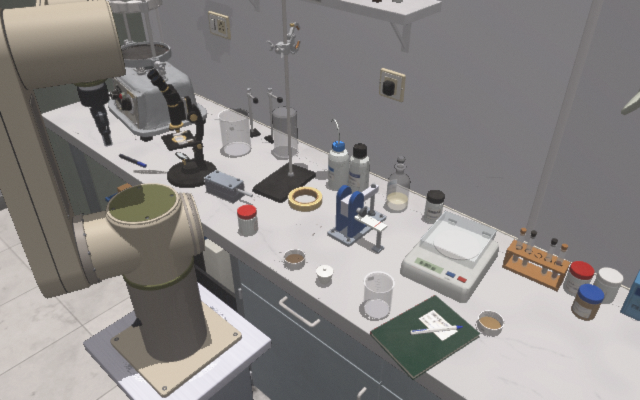

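View pics/top0.png

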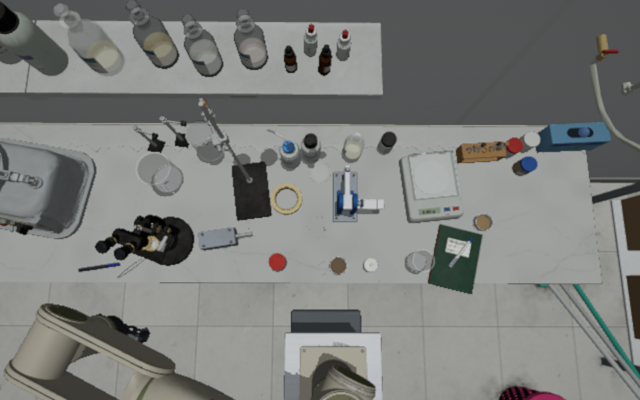

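```bash
cat >> h.py <<'E'
def cloud(n,d):
    p=optics.camera_params(n); K=p['camera_matrix']; M=R.from_euler('xyz',p['orientation'],degrees=True).as_matrix()
    v,u=np.mgrid[0:400,0:640]
    c=np.stack([(u-K[0,2])/K[0,0]*d,(v-K[1,2])/K[1,1]*d,d],-1)
    return c@M.T+p['eye']
def proj(n,P):
    p=optics.camera_params(n); K=p['camera_matrix']; M=R.from_euler('xyz',p['orientation'],degrees=True).as_matrix()
    c=(np.asarray(P,float)-p['eye'])@M; q=c@K.T; return q[...,:2]/q[...,2:]
def rect(pts):
    (cx,cy),(w,h),a=cv2.minAreaRect(pts[:,:2].astype(np.float32)); return np.round([cx,cy,w,h,a],1)
E
python3 - <<'E'
from h import *
ims={}
for n in ("scene","top"):
    im=cv2.imread(f"pics/{n}0.png"); ims[n]=im; W=cloud(n,np.load(f"{n}0.npy"))
    def sel(x0,x1,y0,y1,z0,z1):
        m=(W[...,0]>x0)&(W[...,0]<x1)&(W[...,1]>y0)&(W[...,1]<y1)&(W[...,2]>z0)&(W[...,2]<z1); return W[m]
    print(n)
    t=sel(350,650,-300,-120,-15,15); print('table z',np.median(t[:,2]))
    for nm,b in dict(holder=(390,510,310,460,50,66),nose=(420,520,260,315,25,50),base=(480,680,-130,30,6,18),cheek=(480,680,-130,30,145,165),ledge=(450,650,-200,-70,78,92),lever=(480,720,-130,30,115,135)).items():
        q=sel(*b); print(nm,len(q), rect(q) if len(q)>3 else '', np.round(np.median(q,0),1) if len(q) else '')
a=cv2.resize(ims['scene'][160:270,190:430],None,fx=3.3,fy=3.3,interpolation=cv2.INTER_CUBIC)
b=cv2.resize(ims['top'][150:260,190:430],None,fx=3.3,fy=3.3,interpolation=cv2.INTER_CUBIC)
cv2.imwrite('pics/a.png',cv2.resize(np.vstack([a,b]),(640,586)))
E
```

```text
scene
table z 0.5925716026273449
holder 414 [455.3 384.7  61.5 126.2   8.8] [453.3 378.4  57.9]
nose 41 [470.9 291.8  13.3  46.    6.8] [469.2 291.   38.8]
base 458 [ 5.835e+02 -3.070e+01  1.929e+02  1.209e+02  2.000e-01] [547.8 -62.3  12.1]
cheek 119 [567.1 -46.9  67.5  39.   86.5] [563.7 -59.6 151.8]
ledge 296 [ 563.9 -118.7   41.5  100.     5. ] [ 562.1 -124.8   85.2]
lever 248 [605.5 -66.5  79.2 144.1  78. ] [556.7 -45.5 123.9]
top
table z 0.13018860881561523
holder 615 [459.1 387.4  56.5 120.8   9.3] [457.1 386.7  58.7]
nose 39 [473.4 294.5   9.9  41.7  10.2] [472.5 294.2  39.3]
base 542 [581.9 -51.5 156.6 195.9  89.9] [594.8 -33.1  12. ]
cheek 118 [571.1 -43.1  60.1  41.9  89.9] [568.  -57.5 152.4]
ledge 218 [ 569.7 -121.7   83.8   32.    89.9] [ 567.9 -129.2   84.8]
lever 178 [615.3 -42.9  57.6 139.9  89.9] [573.8 -43.9 122.5]
```

View pics/a.png

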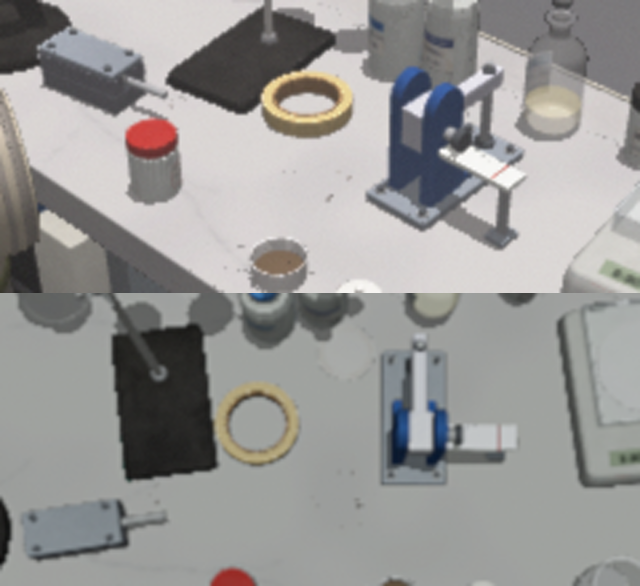

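Run:
```python
from h import *
for q in ("sample_jar_0","crucible","moisture_tin_1","beaker_250","tape_roll","retort_stand","hdpe_bottle_0"):
    for n in ("top","scene"):
        print(n,q,[(np.round(a['at']),round(a['score'],2)) for a in optics.search_frame(n,q)[:2]])
W=cloud("top",np.load("top0.npy")); g=lambda u,v:np.round(W[v,u])
print('rod base',g(250,182),'tape L/R/B',g(273,199),g(300,199),g(286,213),'foot corners',g(236,217),g(270,213),'jar',g(278,262))
# frame yaw: ledge + base edges, top camera
def sel(x0,x1,y0,y1,z0,z1):
    m=(W[...,0]>x0)&(W[...,0]<x1)&(W[...,1]>y0)&(W[...,1]<y1)&(W[...,2]>z0)&(W[...,2]<z1); return W[m]
b=sel(500,720,-105,10,8,16); print('base',rect(b),b[:,:2].min(0),b[:,:2].max(0))
```

```text
top sample_jar_0 [(array([384., 180.,  77.]), 0.49)]
scene sample_jar_0 [(array([369., 169.,  52.]), 0.58)]
top crucible [(array([ 379., -126.,   38.]), 0.58)]
scene crucible [(array([ 367., -130.,   40.]), 0.54)]
top moisture_tin_1 [(array([367., -17.,  13.]), 0.71)]
scene moisture_tin_1 [(array([371., -22.,  12.]), 0.77)]
top beaker_250 [(array([ 387., -298.,   37.]), 0.95)]
scene beaker_250 [(array([ 370., -292.,   62.]), 0.65)]
top tape_roll [(array([603., 159.,  21.]), 0.73)]
scene tape_roll [(array([596., 150.,  18.]), 0.83)]
top retort_stand [(array([578., -48.,  83.]), 0.74)]
scene retort_stand [(array([595., 157.,  19.]), 0.64), (array([ 375., -293.,   64.]), 0.51)]
top hdpe_bottle_0 [(array([748.,  71., 122.]), 0.92), (array([575., -47.,  87.]), 0.36)]
scene hdpe_bottle_0 [(array([742.,  64.,  97.]), 0.94)]
rod base [657. 289.  20.] tape L/R/B [596. 207.  23.] [597. 114.  18.] [547. 162.  20.] foot corners [535. 337.   3.] [548. 217.  17.] jar [378. 181.  75.]
base [619.  -49.4  94.1 198.5  88.6] [520.67619722 -97.68465338] [ 7.18663137e+02 -5.36166629e-01]
```

```bash
python3 -m pendant '[[1,0,0,0,8.5],[1,0,0,0,8.5],[1,0,0,0,8.5],[1,0,0,0,8.5],[1,0,0,0,8.5],[1,0,0,0,8.5],[1,0,0,0,8.5],[1,0,0,0,2.2]]'
```

```text
time: 2.2
tool_pos: [198.3, 566.3, 231.3]
tcp_rot: [-180.0, -0.0, 8.7]
ft_force: [-0.4, -0.8, -0.9]
finger_gap: 85.0
```

```bash
python3 -m pendant '[[1,0,30,0,0],[1,0,40,0,0],[1,5,40,0,0],[1,15,40,0,0],[1,30,40,0,0],[1,35,40,0,0],[1,40,30,0,0],[1,40,25,0,0],[1,40,20,0,0],[1,25,6,0,0]]'
python3 - <<'E'
from h import *
s=r.sense();print(s['tool_pos'],s['tcp_rot'])
for n in ("scene","top"):
    im,d=optics.snapshot(n); cv2.imwrite(f"pics/{n}1.png",im); np.save(f"{n}1.npy",d)
    print(proj(n,s['tool_pos']), proj(n,[472.5,293.3,35]))
E
```

```text
time: 3.2
tool_pos: [474.5, 294.9, 231.4]
tcp_rot: [180.0, -0.1, 8.8]
ft_force: [-0.2, 0.0, -0.2]
finger_gap: 85.3
[474.54030188 294.93831139 231.38146943] [ 1.79968719e+02 -5.44280228e-02  8.84072388e+00]
[241.03532846 137.84113896] [246.48458727 193.34693831]
[235.03733249 226.09909895] [246.36622308 234.06184588]
```

```bash
python3 -m pendant '[[1,-2,0,40,0],[1,0,0,40,0],[1,0,0,40,0],[1,0,0,30,0],[1,0,0,15,0],[1,0,0,0,0]]'
python3 - <<'E'
from h import *
s=r.sense();print(s['tool_pos'])
a=[]
for n in ("scene","top"):
    im,d=optics.snapshot(n)
    a.append(cv2.resize(im[150:270,180:340],(800,600),interpolation=cv2.INTER_CUBIC) if n=="scene" else cv2.resize(im[180:300,170:330],(800,600),interpolation=cv2.INTER_CUBIC))
cv2.imwrite('pics/b.png',cv2.resize(np.hstack(a),(800,300)))
E
```

```text
time: 3.9
tool_pos: [467.5, 296.3, 64.1]
tcp_rot: [179.9, 0.3, 9.0]
ft_force: [-0.2, -0.2, -0.4]
finger_gap: 85.5
[467.52968582 296.3004211   64.08521564]
```

View pics/b.png

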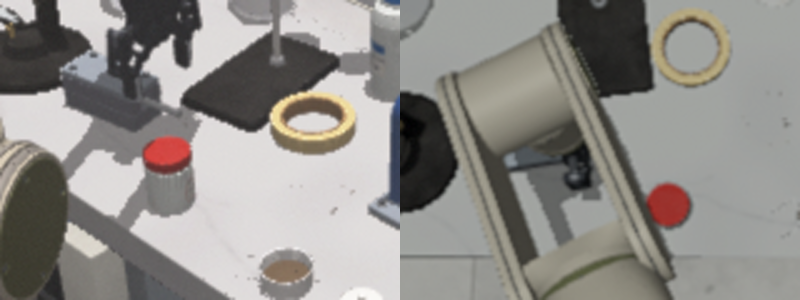

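```bash
python3 -m pendant '[[1,0,0,0,0],[1,0,0,0,0]]'
```

```text
time: 4.2
tool_pos: [471.0, 297.6, 68.4]
tcp_rot: [-179.9, -0.2, 9.0]
ft_force: [-0.2, 0.0, -1.0]
finger_gap: 85.2
```

```bash
python3 -m pendant '[[1,0,4,15,0],[1,0,0,15,0],[1,0,0,12,0],[1,0,0,8,0],[1,0,0,0,0],[1,0,0,0,0],[1,0,0,0,0]]'
```

```text
time: 4.9
tool_pos: [470.8, 293.2, 16.9]
tcp_rot: [-180.0, -0.1, 9.0]
ft_force: [-0.7, -0.3, 0.1]
finger_gap: 85.5
```

```bash
python3 -m pendant '[[0.5,0,0,0,0],[0.25,0,0,0,0],[0.2,0,0,0,0],[0.15,0,0,0,0],[0.1,0,0,0,0]]' 25;  python3 -m pendant '[[0,0,0,0,0],[0,0,0,0,0],[0,0,0,0,0]]' 25
```

```text
time: 5.4
tool_pos: [470.3, 292.9, 16.4]
tcp_rot: [-180.0, -0.0, 9.0]
ft_force: [-0.3, -0.3, -0.3]
finger_gap: 11.9
time: 5.7
tool_pos: [470.5, 292.9, 16.4]
tcp_rot: [-180.0, -0.0, 9.0]
ft_force: [1.0, -0.2, 0.2]
finger_gap: 8.9
```

```bash
python3 -m pendant '[[0,0,0,0,0],[0,0,0,0,0],[0,0,3,0,0],[0,0,6,0,0],[0,0,8,0,0],[0,0,0,0,0]]' 90
```

```text
time: 6.3
tool_pos: [473.3, 274.7, 16.3]
tcp_rot: [180.0, -0.0, 9.0]
ft_force: [2.6, -3.1, 2.3]
finger_gap: 7.2
```

```bash
python3 -m pendant '[[0,0,12,0,0],[0,0,15,0,0],[0,0,15,0,0],[0,0,15,0,0],[0,0,15,0,0],[0,0,15,0,0],[0,0,12,0,0],[0,0,6,0,0],[0,0,3,0,0],[0,0,0,0,0]]'
python3 - <<'E'
from h import *
s=r.sense();print(s['tool_pos'],s['wrist_torque'])
a=[]
for n in ("scene","top"):
    im,d=optics.snapshot(n); np.save(f"{n}2.npy",d)
    c=proj(n,s['tool_pos']).astype(int); print(c)
    a.append(cv2.resize(im[c[1]-60:c[1]+60,c[0]-80:c[0]+80],(800,600),interpolation=cv2.INTER_CUBIC))
cv2.imwrite('pics/c.png',cv2.resize(np.hstack(a),(800,300)))
E
```

```text
time: 7.3
tool_pos: [489.8, 169.1, 16.1]
tcp_rot: [180.0, 0.0, 9.0]
ft_force: [-0.6, 0.4, -1.3]
finger_gap: 6.9
[489.77803204 169.11774415  16.12381923] [-0.13462837  0.06118889  0.02356089]
[278 211]
[283 229]
```

View pics/c.png

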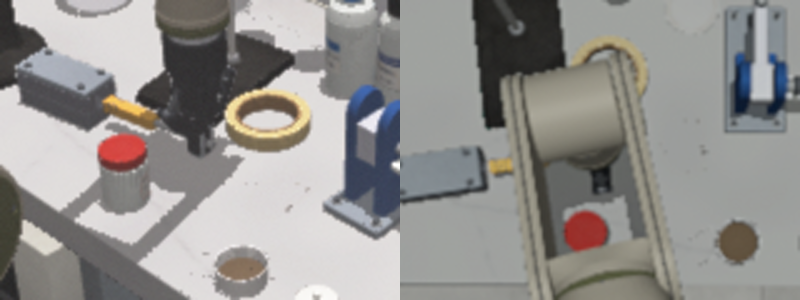

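```bash
python3 -m pendant '[[0,-3,15,0,0],[0,-5,20,0,0],[0,-5,20,0,0],[0,-5,20,0,0],[0,-5,20,0,0],[0,-2,20,0,0],[0,0,10,5,0],[0,0,5,7,0],[0,0,0,5,0],[0,0,0,0,0]]'; python3 -m pendant '[[0,0,0,3,0],[0,0,0,2,0],[0,0,0,1,0],[0,0,0,0,0]]'
```

```text
time: 8.4
tool_pos: [485.7, 36.4, 0.4]
tcp_rot: [179.9, 0.1, 9.0]
ft_force: [-10.3, -8.4, 21.1]
finger_gap: 6.9
time: 8.8
tool_pos: [486.1, 36.4, 0.1]
tcp_rot: [179.9, 0.2, 9.1]
ft_force: [-45.4, -7.9, 93.0]
finger_gap: 6.9
```

```bash
python3 -m pendant '[[0,0,0,-4,0],[0,0,0,-4,0],[0,0,0,0,0]]'
python3 - <<'E'
from h import *
a=[]
s=r.sense()
for n in ("scene","top"):
    im,d=optics.snapshot(n); np.save(f"{n}3.npy",d)
    c=proj(n,s['tool_pos']).astype(int); print(c)
    a.append(cv2.resize(im[c[1]-75:c[1]+45,c[0]-100:c[0]+60],(800,600),interpolation=cv2.INTER_CUBIC))
cv2.imwrite('pics/d.png',cv2.resize(np.hstack(a),(800,300)))
E
```

```text
time: 9.1
tool_pos: [485.8, 37.8, 1.4]
tcp_rot: [-180.0, -0.0, 9.0]
ft_force: [-0.6, -0.4, -2.0]
finger_gap: 7.4
[308 233]
[321 231]
```

View pics/d.png

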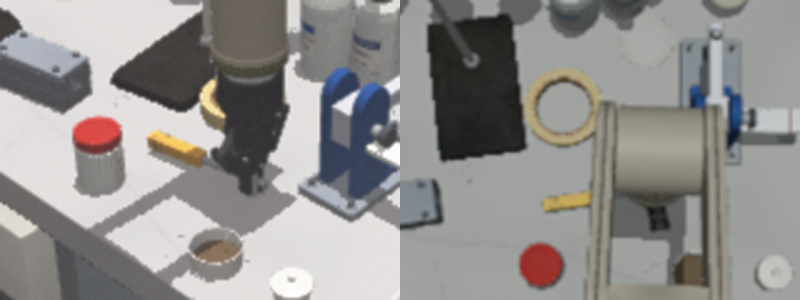

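```bash
python3 -m pendant '[[0.05,0,0,0,0],[0.08,0,0,0,0],[0.12,0,0,0,0],[0.16,0,0,0,0],[0.3,0,0,0,0],[0.5,0,0,0,0],[0.6,0,0,0,0],[0.6,0,0,0,0]]' 20;  python3 -m pendant '[[0.6,0,0,-20,0],[0.6,0,0,-40,0],[0.6,0,0,-40,0],[0.6,-40,0,-10,0],[0.6,-40,-40,0,0],[0.6,-30,-30,0,0],[0.6,0,-10,0,0],[0.6,0,0,0,0]]'
python3 - <<'E'
from h import *
s=r.sense()
for n in ("scene","top"):
    im,d=optics.snapshot(n); np.save(f"{n}4.npy",d); cv2.imwrite(f"pics/{n}4.png",im); W=cloud(n,d)
    # yellow brass
    hsv=cv2.cvtColor(im,cv2.COLOR_BGR2HSV); m=(hsv[...,1]>150)&(hsv[...,0]>12)&(hsv[...,0]<32)&(np.abs(W[...,0]-475)<60)&(np.abs(W[...,1]-130)<110)&(W[...,2]<40)&(W[...,2]>12)
    q=W[m]; print(n,len(q),rect(q) if len(q)>5 else '',np.median(q,0), q[:,:2].mean(0))
    print([(np.round(a['at']),round(a['score'],2)) for a in optics.search_frame(n,"punch")[:2]])
im=cv2.imread('pics/scene4.png')
cv2.imwrite('pics/e.png',cv2.resize(im[160:280,230:390],(800,600),interpolation=cv2.INTER_CUBIC))
E
```

```text
time: 10.0
tool_pos: [485.6, 37.1, 1.3]
tcp_rot: [-180.0, -0.0, 9.0]
ft_force: [0.3, -0.5, 0.4]
finger_gap: 51.7
time: 10.8
tool_pos: [369.5, 96.0, 111.6]
tcp_rot: [-180.0, -0.1, 9.1]
ft_force: [1.1, -0.5, -0.1]
finger_gap: 51.4
scene 52 [465.6 136.   15.7  65.1   8.8] [464.80803546 133.30284568  18.09937837] [465.4300376  133.90849717]
[(array([477., 127.,  12.]), 0.76), (array([ 366., -130.,   40.]), 0.64)]
top 0  [nan nan nan] [nan nan]
[(array([476., 122.,  22.]), 0.65)]
  return _methods._mean(a, axis=axis, dtype=dtype,
  ret = um.true_divide(
<stdin>:7: RuntimeWarning: Mean of empty slice.
```

View pics/e.png

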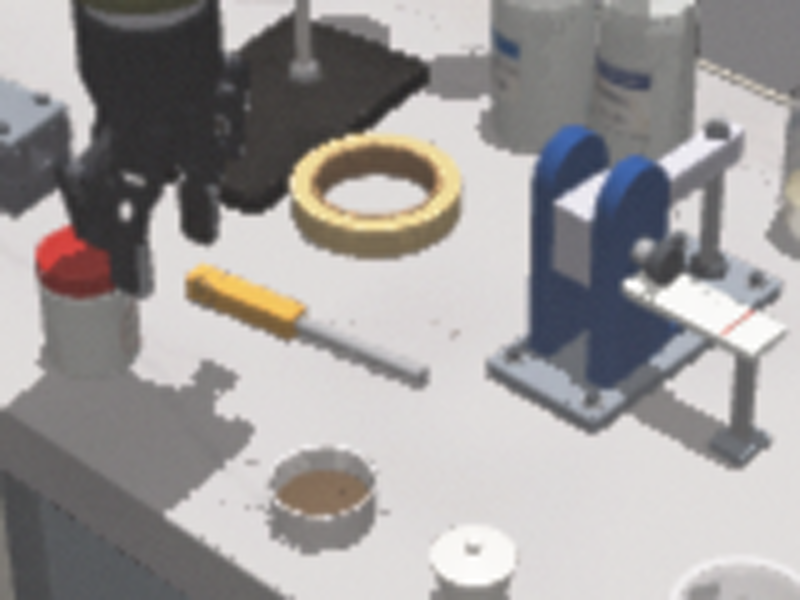

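```bash
python3 - <<'E'
from h import *
p=optics.camera_params("scene");K=p['camera_matrix'];M=R.from_euler('xyz',p['orientation'],degrees=True).as_matrix()
def ray(u,v,z):
    d=M@np.linalg.solve(K,[u,v,1]); return np.round(p['eye']+d*(z-p['eye'][2])/d[2],1)
g=lambda a,b,z: ray(230+a/5-.4,160+b/5-.4,z)
print('tip',g(425,378,9),'junction',g(306,322,9),'rear end mid',g(190,280,9))
E
python3 -m pendant '[[0.6,20,-5,0,0],[0.6,30,-8,0,0],[0.6,30,-8,0,0],[0.6,16,-5,0,0],[0.6,8,-2,0,0],[0.6,0,0,20,0],[0.6,0,0,25,0],[0.6,0,0,15,0],[0.6,0,0,0,0],[0.6,0,0,0,0]]'
```

```text
tip [486.5  14.    9. ] junction [477.7 102.6   9. ] rear end mid [459.8 184.7   9. ]
time: 12.0
tool_pos: [467.9, 138.4, 51.3]
tcp_rot: [180.0, 0.1, 9.0]
ft_force: [-0.1, 0.3, 0.6]
finger_gap: 51.5
```

```bash
python3 -m pendant '[[0.6,-1,-3,18,0],[0.6,0,0,15,0],[0.6,0,0,10,0],[0.6,0,0,5,0],[0.6,0,0,0,0],[0.5,0,0,0,0],[0.4,0,0,0,0],[0.3,0,0,0,0],[0.25,0,0,0,0],[0.2,0,0,0,0]]' 25; python3 -m pendant '[[0.1,0,0,0,0],[0.0,0,0,0,0],[0,0,0,0,0],[0,0,0,0,0]]' 25
```

```text
time: 13.0
tool_pos: [467.2, 141.9, 3.9]
tcp_rot: [180.0, -0.1, 9.0]
ft_force: [0.6, 0.9, 3.2]
finger_gap: 17.3
time: 13.4
tool_pos: [467.2, 141.9, 3.9]
tcp_rot: [-180.0, -0.1, 9.0]
ft_force: [0.8, -0.6, 5.6]
finger_gap: 17.4
```

```bash
python3 -m pendant '[[0,0,0,0,0],[0,0,0,0,0],[0,0,0,-5,0],[0,0,0,-15,0],[0,0,0,-20,0],[0,0,0,-25,3],[0,0,0,-20,3],[0,0,0,-7,3],[0,0,0,0,0],[0,0,0,0,0]]' 100
python3 - <<'E'
from h import *
s=r.sense();print(s['wrist_torque'])
p=optics.camera_params("scene");K=p['camera_matrix'];M=R.from_euler('xyz',p['orientation'],degrees=True).as_matrix()
def ray(u,v,z):
    d=M@np.linalg.solve(K,[u,v,1]); return np.round(p['eye']+d*(z-p['eye'][2])/d[2],1)
g=lambda a,b,z: ray(230+a/5-.4,160+b/5-.4,z)
print('base L',g(488,365,12),'near',g(595,422,12),'far R',g(782,281,12))
print('ledge corners',g(622,285,85),g(755,355,85),g(788,330,85),g(663,262,85),'red',g(724,333,85),g(754,309,85))
im=cv2.imread('pics/scene4.png').astype(int); m=(im[...,2]-np.maximum(im[...,0],im[...,1])>40); m[:, :360]=0;m[:,390:]=0;m[:205]=0;m[235:]=0
v,u=np.where(m); print('red pix',len(u),u.mean(),v.mean(),ray(u.mean(),v.mean(),85))
for n in("scene","top"):
    im,d=optics.snapshot(n); np.save(f"{n}5.npy",d); cv2.imwrite(f"pics/{n}5.png",im)
    W=cloud(n,d); q=W[(np.abs(W[...,0]-570)<40)&(W[...,1]<-77)&(W[...,1]>-200)&(np.abs(W[...,2]-85)<4)]; print(n,'ledge',rect(q))
im=cv2.imread('pics/top5.png').astype(int)
m=(im[...,2]-np.maximum(im[...,0],im[...,1])>25); m[:, :360]=0;m[:,390:]=0;m[:190]=0;m[220:]=0; v,u=np.where(m);print(len(u))
p=optics.camera_params("top");K=p['camera_matrix'];M=R.from_euler('xyz',p['orientation'],degrees=True).as_matrix()
print(ray(u.mean(),v.mean(),85))
E
```

```text
time: 14.4
tool_pos: [466.0, 141.7, 94.6]
tcp_rot: [180.0, 0.1, 0.1]
ft_force: [-0.5, 0.3, -2.0]
finger_gap: 15.5
[-0.00718624  0.01163615  0.0204995 ]
base L [517.3  -7.7  12. ] near [519.5 -86.8  12. ] far R [698.2 -86.9  12. ]
ledge corners [552.9 -75.8  85. ] [ 552.4 -168.8   85. ] [ 582.2 -169.1   85. ] [585.4 -79.5  85. ] red [ 556.5 -144.7   85. ] [ 584.8 -144.    85. ]
red pix 6 377.6666666666667 223.66666666666666 [ 571.6 -144.6   85. ]
scene ledge [ 5.67e+02 -1.23e+02  3.77e+01  9.02e+01  1.00e-01]
top ledge [ 5.696e+02 -1.214e+02  3.150e+01  8.330e+01  2.000e-01]
0
[nan nan nan]<stdin>:17: RuntimeWarning: Mean of empty slice.
  ret = ret.dtype.type(ret / rcount)
```

```bash
python3 -m pendant '[[0,15,0,0,0],[0,25,0,0,0],[0,25,0,0,0],[0,20,5,0,0],[0,12,5,0,0],[0,5,3,0,0],[0,0,0,0,0],[0,0,0,0,0],[0,0,0,0,0]]'
python3 - <<'E'
from h import *
s=r.sense()['tool_pos'];print(s)
ims=[]
for n,c in(("scene",(355,205)),("top",(335,200))):
    im,d=optics.snapshot(n); np.save(f"{n}6.npy",d); cv2.imwrite(f"pics/{n}6.png",im)
    ims.append(cv2.resize(im[c[1]-40:c[1]+40,c[0]-40:c[0]+40],(400,400),interpolation=cv2.INTER_CUBIC))
    print(n,proj(n,[568,-16,100]),proj(n,[s[0],s[1]-129.6,s[2]+5.1]),proj(n,[s[0],s[1]-40,s[2]+5.1]))
cv2.imwrite('pics/f.png',np.hstack(ims))
E
```

```text
time: 15.4
tool_pos: [567.7, 129.0, 95.0]
tcp_rot: [-180.0, 0.0, 0.0]
ft_force: [0.4, 0.1, -1.7]
finger_gap: 15.1
[567.74995328 128.99741892  94.9753104 ]
scene [341.2933914  201.63672767] [337.16199909 199.5780976 ] [314.33513233 187.957753  ]
top [338.911871   203.03092129] [334.20352042 203.08706795] [306.7795459 203.0002309]
```

View pics/f.png

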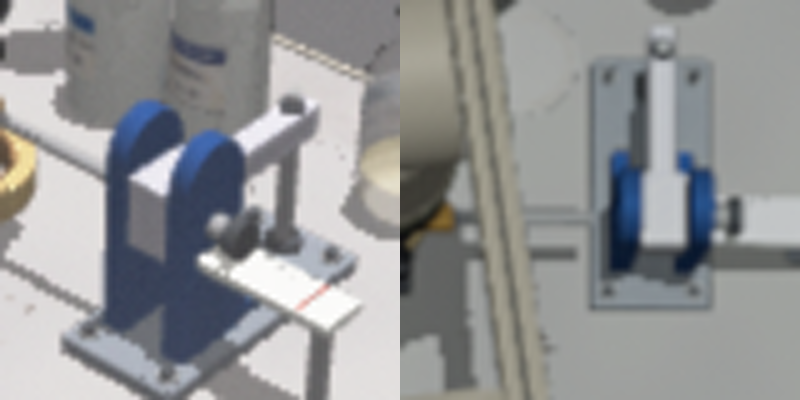

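```bash
python3 -m pendant '[[0,-8,0,0,0],[0,-9,0,0,0],[0,0,4,0,0],[0,0,3,0,0],[0,0,2,0,0],[0,0,0,0,0],[0,0,0,0,0]]'; for i in 1 2 3 4; do :; done; python3 -m pendant '[[0,0,1,0,0],[0,0,0,0,0]]'|egrep 'pos|for'; python3 -m pendant '[[0,0,1,0,0],[0,0,0,0,0]]'|egrep 'pos|for';python3 -m pendant '[[0,0,1,0,0],[0,0,0,0,0]]'|egrep 'pos|for'
```

```text
time: 16.2
tool_pos: [551.8, 119.7, 95.4]
tcp_rot: [-180.0, -0.0, -0.0]
ft_force: [0.1, 0.2, -0.8]
finger_gap: 15.6
tool_pos: [551.6, 118.7, 95.2]
ft_force: [0.2, 0.1, -1.4]
tool_pos: [551.5, 117.7, 95.2]
ft_force: [-0.4, -0.3, -1.5]
tool_pos: [551.6, 116.7, 95.3]
ft_force: [-0.8, -0.1, -1.3]
```

```bash
python3 -m pendant '[[0,0,1,0,0],[0,0,0,0,0]]'|egrep 'pos|for'; python3 -m pendant '[[0,0,1,0,0],[0,0,0,0,0]]'|egrep 'pos|for';python3 -m pendant '[[0,0,1,0,0],[0,0,0,0,0]]'|egrep 'pos|for'
```

```text
tool_pos: [551.6, 115.7, 95.3]
ft_force: [-0.3, 0.3, -2.1]
tool_pos: [551.6, 114.7, 95.3]
ft_force: [-0.2, 0.3, -1.0]
tool_pos: [551.6, 113.7, 95.3]
ft_force: [-0.2, -0.0, -1.2]
```

```bash
python3 -m pendant '[[0,0,1,0,0],[0,0,0,0,0]]'|egrep 'pos|for'
```

```text
tool_pos: [551.6, 113.4, 95.4]
ft_force: [0.2, 4.6, -1.7]
```

```bash
python3 -m pendant '[[0,0,-3,0,0],[0,0,-4,0,0],[0,8,0,0,0],[0,8.5,0,0,0],[0,0,0,0,0],[0,0,2,0,0],[0,0,2,0,0],[0,0,2,0,0],[0,0,0,0,0],[0,0,0,0,0]]'; python3 -m pendant '[[0,0,2,0,0],[0,0,2,0,0],[0,0,0,0,0]]'
```

```text
time: 18.6
tool_pos: [568.0, 113.7, 95.3]
tcp_rot: [-180.0, 0.0, -0.0]
ft_force: [0.2, -0.0, -1.1]
finger_gap: 15.0
time: 18.9
tool_pos: [568.1, 109.5, 95.3]
tcp_rot: [180.0, 0.0, -0.0]
ft_force: [0.2, 0.5, -1.2]
finger_gap: 15.5
```

```bash
python3 -m pendant '[[0,0,2,0,0],[0,0,2,0,0],[0,0,0,0,0]]';  python3 -m pendant '[[0,0,2,0,0],[0,0,2,0,0],[0,0,0,0,0]]'
```

```text
time: 19.2
tool_pos: [568.0, 107.0, 95.4]
tcp_rot: [-179.9, -0.0, 0.0]
ft_force: [-0.8, 6.2, -1.1]
finger_gap: 15.4
time: 19.5
tool_pos: [568.0, 103.2, 95.4]
tcp_rot: [-179.9, -0.0, 0.0]
ft_force: [-0.3, 7.7, -2.1]
finger_gap: 15.5
```

```bash
python3 -m pendant '[[0,0,3,0,0],[0,0,3,0,0],[0,0,3,0,0],[0,0,3,0,0],[0,0,3,0,0],[0,0,0,0,0]]';  python3 -m pendant '[[0,0,3,0,0],[0,0,3,0,0],[0,0,3,0,0],[0,0,3,0,0],[0,0,3,0,0],[0,0,0,0,0]]'
```

```text
time: 20.1
tool_pos: [568.0, 88.1, 95.4]
tcp_rot: [-179.9, 0.0, 0.0]
ft_force: [-0.5, 7.5, -1.4]
finger_gap: 15.1
time: 20.7
tool_pos: [567.9, 73.1, 95.3]
tcp_rot: [-179.9, 0.0, 0.0]
ft_force: [-0.9, 5.9, -0.8]
finger_gap: 15.6
```

Run:
```python
from h import *
s=r.sense()['tool_pos'];print(s)
im,d=optics.snapshot("scene"); cv2.imwrite("pics/scene7.png",im); np.save("scene7.npy",d)
a=cv2.resize(im[165:245,315:395],(560,560),interpolation=cv2.INTER_CUBIC)
cv2.imwrite('pics/g.png',a)
```

```text
[567.89505494  73.07621022  95.32691432]
```

View pics/g.png

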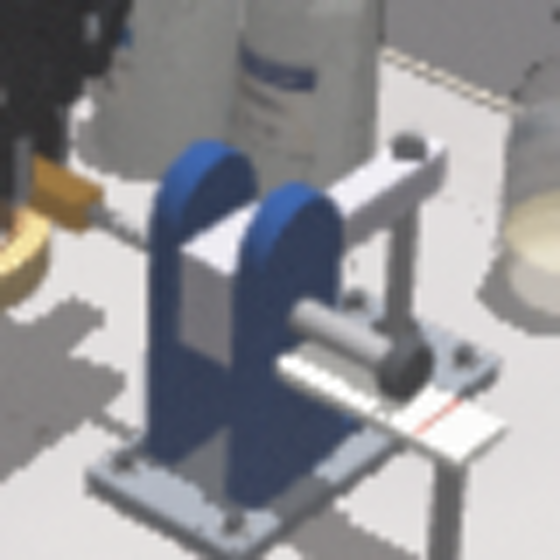

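```bash
python3 -m pendant '[[0,0,3,0,0],[0,0,3,0,0],[0,0,2,0,0],[0,0,2,0,0],[0,0,0,0,0],[0,0,0,0,0]]'
python3 - <<'E'
from h import *
s=r.sense()['tool_pos'];print(s)
im,d=optics.snapshot("scene"); cv2.imwrite("pics/scene8.png",im); W=cloud("scene",d)
a=cv2.resize(im[200:240,350:400],(800,640),interpolation=cv2.INTER_CUBIC)
# predicted projections: rim of head face for frame y0=-46 (mouth -16), q=0.0505 and line
th=np.linspace(0,2*np.pi,40,endpoint=False)
y0=-46
for q,col in((50.5,(0,255,0)),):
    P=np.c_[568+13*np.cos(th),np.full(40,y0-48-q),100+13*np.sin(th)]
    for u,v in proj("scene",P): cv2.circle(a,(int((u-350+.5)*16),int((v-200+.5)*16)),2,col,-1)
for x in np.linspace(552,584,10):
    u,v=proj("scene",[x,y0-100,85]); cv2.circle(a,(int((u-350+.5)*16),int((v-200+.5)*16)),2,(255,0,0),-1)
cv2.imwrite('pics/i.png',a)
E
```

```text
time: 21.35
tool_pos: [567.8, 63.2, 95.3]
tcp_rot: [-179.9, 0.0, 0.0]
ft_force: [-1.4, 6.6, -0.2]
finger_gap: 15.5
[567.82437955  63.19837248  95.2868007 ]
```

View pics/i.png

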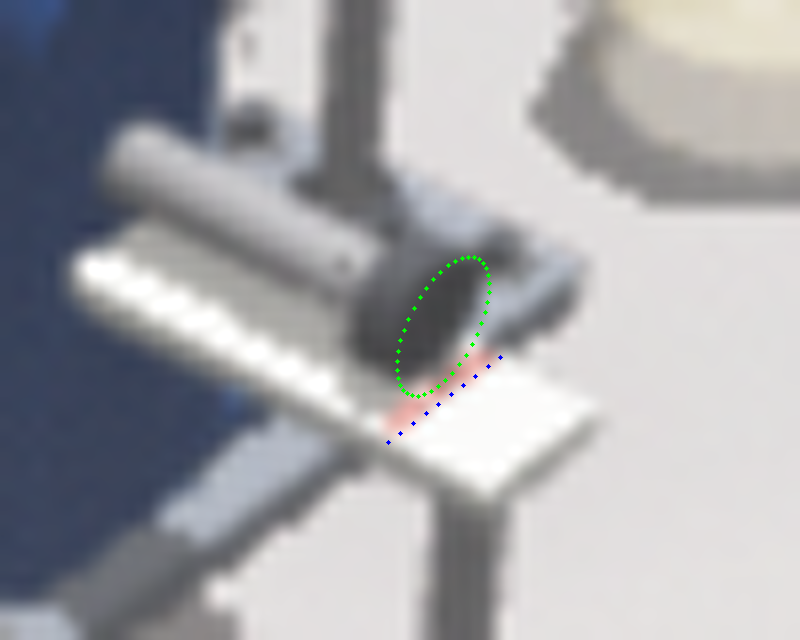

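```bash
python3 -m pendant '[[0,0,1,0,0],[0,0,0.6,0,0],[0,0,0,0,0],[0,0,0,0,0],[0,0,0,0,0]]'
```

```text
time: 21.9
tool_pos: [567.8, 61.8, 95.3]
tcp_rot: [-179.9, 0.0, 0.0]
ft_force: [-1.2, 8.0, -1.1]
finger_gap: 15.4
```

```bash
python3 -m pendant '[[0,0,-3,0,0],[0,0,-6,0,0],[0,0,-10,0,0],[0,0,-12,0,0],[0,0,-12,0,0],[0,0,-12,0,0],[0,0,-8,0,0],[0,0,-5,0,0],[0,0,-2,0,0],[0,0,0,0,0]]'
python3 - <<'E'
from h import *
im,d=optics.snapshot("scene"); cv2.imwrite("pics/scene9.png",im)
a=cv2.resize(im[200:240,350:400],(800,640),interpolation=cv2.INTER_CUBIC)
y0=-44.6; th=np.linspace(0,2*np.pi,40,endpoint=False)
P=np.c_[568+13*np.cos(th),np.full(40,y0-100),100+13*np.sin(th)]
for u,v in proj("scene",P): cv2.circle(a,(int((u-350+.5)*16),int((v-200+.5)*16)),1,(0,255,0),-1)
for x in np.linspace(552,584,10):
    u,v=proj("scene",[x,y0-100,85]); cv2.circle(a,(int((u-350+.5)*16),int((v-200+.5)*16)),1,(255,0,0),-1)
cv2.imwrite('pics/j.png',a)
E
```

```text
time: 22.9
tool_pos: [568.0, 130.3, 95.3]
tcp_rot: [180.0, 0.0, 0.0]
ft_force: [0.7, 0.3, -2.1]
finger_gap: 15.6
```

View pics/j.png

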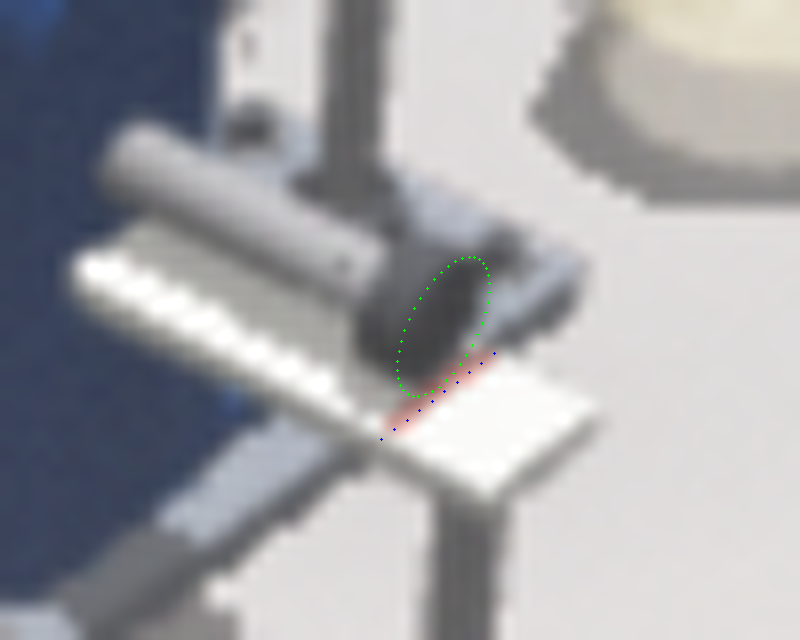

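```bash
python3 -m pendant '[[0,-10,-4,0,0],[0,-22,-5,0,0],[0,-25,-1,0,0],[0,-22,0,0,0],[0,-15,0,0,0],[0,-6,0,0,0],[0,0,0,15,0],[0,0,0,22,0],[0,0,0,20,0],[0,0,0,0,0]]'; python3 -m pendant '[[0,0,0,14,0],[0,0,0,9,0],[0,0,0,5,0],[0,0,0,3,0],[0,0,0,0,0],[0,0,0,0,0],[0,0,0,0,0]]'
```

```text
time: 23.95
tool_pos: [465.7, 139.6, 35.6]
tcp_rot: [179.9, 0.3, -0.0]
ft_force: [-1.2, 0.4, -1.7]
finger_gap: 15.3
time: 24.65
tool_pos: [468.5, 140.3, 7.8]
tcp_rot: [-180.0, -0.1, 0.0]
ft_force: [-0.6, 0.0, -2.5]
finger_gap: 15.3
```

```bash
python3 -m pendant '[[0,0,0,1.5,0],[0,0,0,1,0],[0,0,0,1,0],[0,0,0,0,0],[0,0,0,0,0]]' 30
```

```text
time: 25.15
tool_pos: [468.1, 140.2, 4.2]
tcp_rot: [-180.0, 0.0, 0.0]
ft_force: [-3.5, 0.4, 5.6]
finger_gap: 15.3
```

```bash
python3 -m pendant '[[0.22,0,0,0,0],[0.27,0,0,0,0],[0.35,0,0,0,0],[0.45,0,0,0,0],[0.55,0,0,0,0],[0.6,0,0,0,0],[0.6,0,0,0,0]]' 20; python3 -m pendant '[[0.6,0,0,-15,0],[0.6,0,0,-30,0],[0.6,0,0,-35,0],[0.6,0,0,-35,0],[0.6,-30,0,-10,0],[0.6,-40,0,0,0],[0.6,-10,0,0,0],[0.6,0,0,0,0],[0.6,0,0,0,0]]'
python3 - <<'E'
from h import *
im,d=optics.snapshot("scene"); cv2.imwrite("pics/scene10.png",im)
cv2.imwrite('pics/k.png',cv2.resize(im[150:300,200:400],(800,600),interpolation=cv2.INTER_CUBIC))
for q in ("sample_jar_0","crucible","moisture_tin_1","tape_roll","punch","punch_tip"):
    print(q,[(np.round(a['at']),round(a['score'],2)) for a in optics.search_frame("scene",q)[:1]])
E
```

```text
time: 25.85
tool_pos: [468.1, 140.2, 3.8]
tcp_rot: [-180.0, -0.0, 0.0]
ft_force: [-0.4, -0.5, 0.7]
finger_gap: 51.4
time: 26.75
tool_pos: [388.8, 140.3, 129.2]
tcp_rot: [-180.0, -0.1, 0.0]
ft_force: [0.3, 0.4, 0.4]
finger_gap: 51.4
sample_jar_0 [(array([366., 167.,  55.]), 0.97)]
crucible [(array([464., 117.,  12.]), 0.3)]
moisture_tin_1 [(array([369., -18.,  14.]), 0.76)]
tape_roll [(array([592., 154.,  22.]), 0.8)]
punch [(array([463., 118.,  17.]), 0.17)]
punch_tip [(array([464., 119.,  15.]), 0.77)]
```

View pics/k.png

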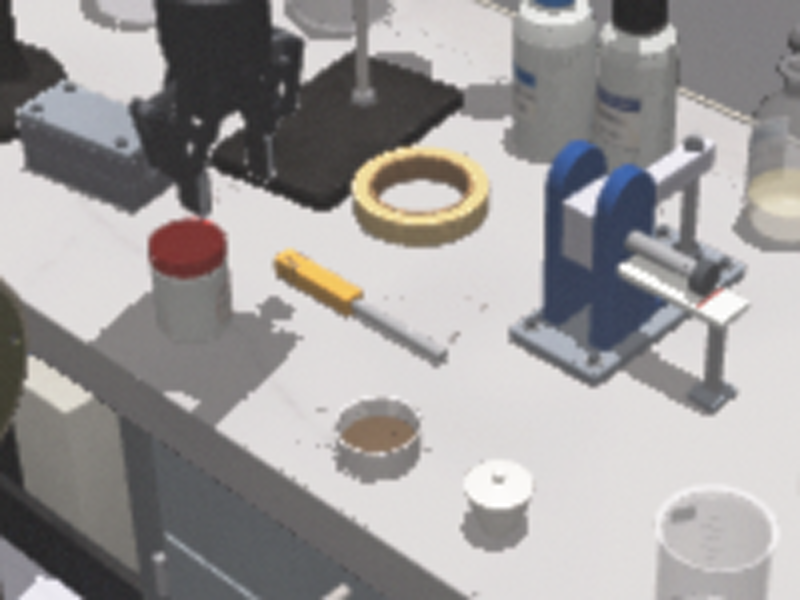

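The last picture shows the punch lying flat at about (275–445, 255–360), clear of the holder and the frame. The pin's head is at the red line, about (710, 285), and the bystanders stand where they were.

```bash
python3 -c "
from bench import hand_in; print(hand_in())"
```

```text
the job is handed in; nothing more can be done
None
```

The job is handed in, at about 27 s of the 59 s allowed. I drew the punch out by its nose, put it down and regripped it by the brass body. I then drove the pin to the line, withdrew the punch and laid it flat on the worktop.

**Pin position:** I touched the nose to the cheek face to find the zero point, which put the pin at about 51.6 mm (allowed 49–55). A model overlay in the scene camera agreed to about 1 mm. I did not touch the cheek again afterwards to rule out the punch slipping in the grip.

**Forces:** The drive force was 6–8 N, just under the 8–12 N stated for the pin, and sideways forces stayed under 1.5 N. When I first set the punch down I lowered too far and pressed the fingertips on the worktop. The wrist read up to about 93 N down and 45 N sideways, some 104 N combined. That is under the 120 N wrist limit, and I backed off at once. It is also above the 40 N limit on the arm or gripper body, but only the fingertips were on the worktop, so I took that limit not to apply.

**Last look:** The punch lies flat, released and clear of the frame and holder. The jar, tin and tape roll were found within about 5 mm of where they started. The network mistook the punch for the crucible, but the picture shows the crucible standing in place. I checked the beaker and the bottles only by eye, and not all of them are fully in that last crop.

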